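Clear the stock bin's lid and hold it open for refilling

ROBOT

A 7-joint arm with a two-finger parallel gripper is mounted at the origin on the work surface. World frame = base frame: x ahead of the robot, y to its left, z up, the work surface at z = 0. Lengths are in m, angles in rad, forces in N, time in s.
With the tool pointing down it reaches from about 0.425 to 0.925 m from the base axis. Payload 6.8 kg.
Tool frame: the origin (TCP) lies midway between the tips of the shut fingers; the grasp point (between the pads) lies 19 mm behind it (bot.pinch_z is the distance from the TCP to the grasp point, in m); z points along the fingers, y is the line along which they close (so a half turn about z gives the same grasp; the last joint's range is limited). The gripper opens to 85 mm and grips with 20 to 120 N. Pads are 22 mm wide; open, the fingers measure 114 mm over their backs; the gripper's body (76 mm by 85 mm) begins 54 mm behind the grasp point. The pads swing forward as they close: fully open they stand 13 mm farther back than shut.
Start: joints at [-1.401, 0.477, 0.022, 1.555, -0.011, 1.109, -0.083], TCP at [0.185, 0.649, 0.231] pointing down, gripper open.
Joint ranges: [-2.96, 2.96], [-0.34, 2.1], [-1.41, 1.46], [0.24, 2.44], [-1.37, 4.51], [0.17, 1.92], [-2.96, 2.96]. Speed limits (rad/s): [2.39, 2.39, 3.14, 3.14, 3.14, 3.14, 3.14].

INTERFACE

Orientations are given as a unit quaternion [w, x, y, z].
In Python, from station import bot, imaging gives the robot as it stands. The module is installed in compiled form; this text tells all that it offers.
- The arm moves only by the tool carry_out, never from a script. Its argument "targets" is a list of rows, each a list of 5 numbers: the shift along the tool's x, y, z in cm, then the turn about the tool's z in degrees, then the opening, from -1 (shut) to 1 (fully open). In form: [[x, y, z, yaw, gripper], ...]. A call has 1 to 12 rows; each row shifts and turns the commanded pose from where the row before left it, along the tool's axes as they then stand; what a row does not reach is not made up. A row lasts 1/10 s, in which the tool goes at most 50 mm and 8.59 degrees, less where a joint would pass 70% of its speed; a pose out of reach is approached as far as the arm can. A call is refused whole if a number of a shift passes 5 or a number of a turn 8.59, either way. A call with a gripper value outside its range is refused whole. The fingers move at their own pace and stop on an object; "force" is the grip in N (left out, the last holds). Time passes only in rows, so rows that do not move let the fingers close. It gives the time, the measured TCP pose, the force, the opening and the grip force at its end, in the units of the state.
- bot.get_obs(): the state, without advancing time (a new reading comes with each control period).
- imaging.read_camera(name): name is "scene" or "top" or "wrist"; returns the picture (420x560x3 uint8, red, green, blue); there is no depth.
- imaging.calibration(name): a dict with "fx", "fy", "cx", "cy" (pixels), "extrinsics" (4x4, takes a point from world to camera coordinates). Camera axes: x right, y up, looking along -z (the intrinsics and any distortion apply to the point x, -y, -z); pixel columns grow to the right and rows downward; lengths in m; the calibration is good to about 2 mm. The wrist camera is an equidistant fisheye: a pixel r from the principal point sees the ray r / f radians off the axis. A picture is of the moment at which its call begins: read the wrist's pose just before it. calibration takes no time and is no camera call; for the wrist camera it gives the pose at the moment of the call.
- bot.hand_in(): hands the job in; it is judged then, once.
The state is a dict: "t": time; "q": joint angles; "joint_vel": joint speeds; "joint_torque": joint torques, N m; "eef_pos": TCP position; "tool_rot": TCP orientation; "contact_force": force on the tool from outside, world axes, zero at the start; "torque": the same for the moment, N m; "gripper_width": opening from 0.0 (shut) to 1.0 (fully open); "grasp_force": force on a finger pad.
Only numpy, scipy, OpenCV 4.12 (cv2) and the standard library are available. Lean on these libraries where they do the work, as an engineer would, in place of code of your own. Each camera call takes 0.05 s, during which the arm holds its last target. There are 200 camera calls.

TASK

Take the headphones that stand on the lid of the stock bin and hang them astride the display rail, so that they hang free by the headband, one ear cup on each side of the bar. Then raise the bin's lid to 50 degrees from shut and finish while still holding it there, so that a colleague can refill the bin: the lid falls shut if let go. Leave the carton and the jar where they are.

Things in the scene. Friction and masses are not known exactly. Their poses are not given: they have to be found in the camera images.
- headphones: Loose child-size headphones, 0.2 kg, standing on their two ear cups on the bin's lid like an upside-down U. Origin: centre of the underside (cup bottoms); z up, y from cup to cup, x across the headband. 125 mm tall, 156 mm wide (y); cups 54 mm (x) by 20 mm (y) by 58 mm tall, 96 mm clear between their pads. Tops out in a padded crown block: see its point.
- headphones_crown (a point): Centre of the top of the headphones' crown, 125 mm above the body's origin, same axes. The crown is a level block 26 mm (x) by 72 mm (y) by 24 mm tall, to be gripped from above across its 26 mm with the fingertips ending above its underside, which comes to rest on the rail. Beside it the band slopes down to the cups.
- rail: A fixed steel display rail: one level round bar along its y, 18 mm in diameter, top of the bar 149 mm above the table, on an upright post (22 mm in diameter, 70 mm foot) at each end, 240 mm between the posts' axes. Origin on the table below the bar's middle. It stands to one side of the robot's middle and the bin to the other; which is which changes.
- rail_mid (a point): Middle of the rail's bar, on its axis, 140 mm above the table; y along the bar, z up.
- bin: A fixed open-topped plastic stock bin, 200 mm deep (x) by 260 mm wide (y) by 100 mm tall, with stock inside. Origin: centre of its underside; -x is its front, roughly towards the robot, where the lid's handle is.
- lid: The bin's flat lid, a plate 200 by 264 by 8 mm, about 0.35 kg, its top 109 mm above the table when shut. Hinged along the bin's far (+x) rim; origin on the hinge line, x as the bin's x when shut, z normal to the plate. Falls shut by its weight at any angle.
- lid_swing (a joint): Opening angle of the lid: 0 shut, grows as the handle end rises, 0.873 is 50 degrees, stop at 1.3 rad.
- lid_hinge (a point): Middle of the lid's hinge line, 101 mm above the table; the line is along its y axis.
- lid_handle (a point): Middle of the lid's handle: a round bar 12 mm thick along the lid's y, 108 mm free between its arms, 45 mm (axis) in front of the plate's front edge, 245 mm from the hinge line; 105 mm above the table when shut, open space below. Can be pinched from above, one finger in the 39 mm gap (fingers opened about 35 mm); it can turn between the fingers as the lid swings.
- carton: Bystander: loose cardboard carton 50 by 60 by 45 mm, near the robot. Origin: centre of its underside.
- jar: Bystander: loose jar 50 mm in diameter, 80 mm tall, beyond the gap between the bin and the rail. Origin: centre of its underside.
Not all that is in view belongs to the job. There is more than one size of the headphones; the one meant has the size given above.

How it is judged:
By the outcome, as a careful person would: the job done as asked, in the order asked, and still so for the second after the job is handed in, while the arm keeps its last pose, push and grip.
It also fails if it takes over 58 s, if anything falls off the work surface, if the arm or the gripper's body presses on something with over 40 N, if the wrist force passes 120 N, or if a joint passes its speed limit or range.

## Working session

There is one attempt and no reset: what is moved stays moved. The work goes in short steps, Python scripts to look and compute and a tool call to move; the robot and the scene stay as the last step left them, time stands still between calls to the robot, and variables do not carry over. Pictures are saved under pics/ and viewed, at most 14 in all, crops included, and the job is handed in when it is done.

Besides the shell and the picture viewer there is one more tool, called after ">>>" by a JSON object that holds its "op" and its "data", one argument or row to a line. carry_out: Moves the arm, as the interface text tells. Its arguments: {"type":"object","properties":{"targets":{"type":"array"},"force":{"type":"number"}},"required":["targets"]}

```bash
mkdir -p pics; cat > h.py <<'E'
import numpy as np, cv2
from station import bot, imaging
def ray(cal,u,v,fish=False):
    E=np.array(cal['extrinsics']);R=E[:3,:3];t=E[:3,3]
    a=np.array([(u-cal['cx'])/cal['fx'],(v-cal['cy'])/cal['fy']])
    if fish:
        r=np.hypot(*a); s=np.sin(r)/r if r>1e-9 else 1; d=np.array([a[0]*s,-a[1]*s,-np.cos(r)])
    else: d=np.array([a[0],-a[1],-1.])
    d=R.T@d; return -R.T@t, d/np.linalg.norm(d)
def plane(cal,u,v,z,fish=False):
    o,d=ray(cal,u,v,fish); return o+d*(z-o[2])/d[2]
def tri(*rs):
    A=sum(np.eye(3)-np.outer(d,d) for o,d in rs);b=sum((np.eye(3)-np.outer(d,d))@o for o,d in rs)
    p=np.linalg.solve(A,b); return p,[np.linalg.norm((np.eye(3)-np.outer(d,d))@(p-o)) for o,d in rs]
def proj(cal,p):
    c=np.array(cal['extrinsics'])[:3]@np.append(p,1); return cal['cx']+cal['fx']*c[0]/-c[2], cal['cy']-cal['fy']*c[1]/-c[2]
E
python3 - <<'E'
from h import *
o=bot.get_obs();print(o['t'],o['eef_pos'],o['tool_rot'],o['gripper_width'],bot.pinch_z)
for n in('scene','top','wrist'):
    im=imaging.read_camera(n);np.save(f'pics/{n}0.npy',im);cv2.imwrite(f'pics/{n}0.png',im[...,::-1])
    c=imaging.calibration(n);print(n,{k:(np.round(v,3).tolist()) for k,v in c.items()})
E
```

```text
0.0 [0.18497937 0.64854788 0.2303531 ] [-5.48426900e-05  1.38471833e-01  9.90365959e-01 -9.02652733e-04] 0.9997607227451922 0.0187
scene {'fx': 407.39, 'fy': 407.39, 'cx': 279.213, 'cy': 209.758, 'extrinsics': [[0.83, 0.557, -0.011, -0.536], [-0.437, 0.663, 0.608, 0.047], [0.346, -0.5, 0.794, -1.383], [0.0, 0.0, 0.0, 1.0]]}
top {'fx': 428.664, 'fy': 428.664, 'cx': 285.16, 'cy': 207.656, 'extrinsics': [[0.013, -0.999, 0.032, 0.099], [0.991, 0.017, 0.131, -0.566], [-0.132, 0.03, 0.991, -1.302], [0.0, 0.0, 0.0, 1.0]]}
wrist {'fx': 325.192, 'fy': 325.192, 'cx': 274.325, 'cy': 209.411, 'extrinsics': [[0.274, 0.962, -0.001, -0.675], [-0.926, 0.264, -0.27, 0.036], [-0.259, 0.075, 0.963, -0.379], [0.0, 0.0, 0.0, 1.0]]}
```

View pics/top0.png

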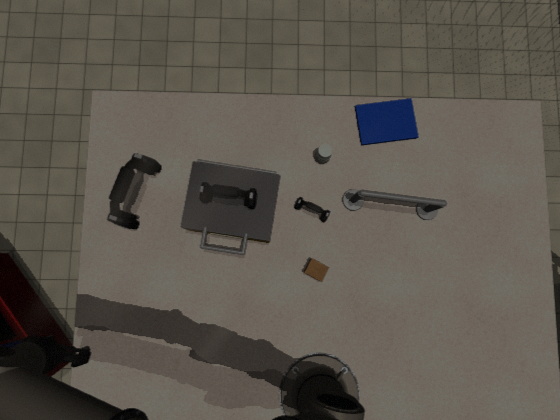

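View pics/scene0.png

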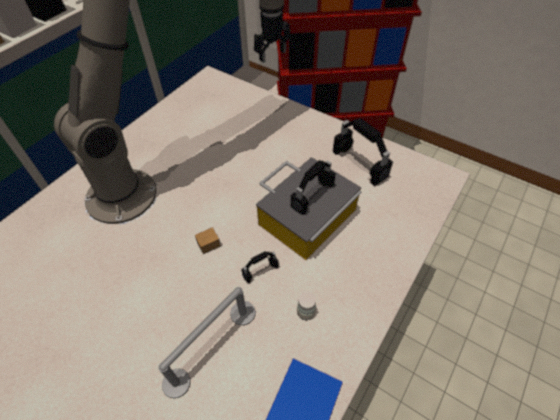

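Candidates for the headphones: the pair on the bin lid (top px 228,195; scene 314,186), a small pair on the table (top 312,209; scene 260,266) and a large pair left of the bin (top 132,190; scene 364,150). The task says the pair on the lid, so I choose that one. The jar is at top (323,153), the carton at (316,269), and the rail runs from (350,198) to (437,207).

I'll check the choice in one close composite.

```bash
python3 - <<'E'
from h import *
t=np.load('pics/top0.npy');s=np.load('pics/scene0.npy')
def cr(im,x,y,w,h): 
    a=im[y:y+h,x:x+w][...,::-1]; a=np.clip(255*(a/255.)**.5,0,255).astype(np.uint8); a=cv2.resize(a,(400,300),interpolation=cv2.INTER_CUBIC)
    return a
o=np.vstack([np.hstack([cr(t,170,150,140,105),cr(s,250,140,120,90)]),np.hstack([cr(t,330,160,140,105),cr(s,140,280,160,120)])])
cv2.imwrite('pics/c1.png',o)
E
```

```text
(no output)
```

View pics/c1.png

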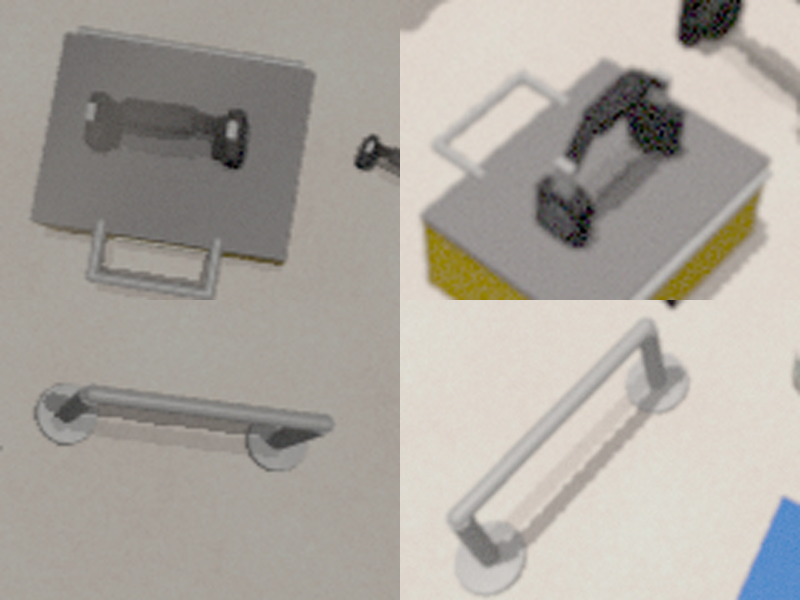

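The crop confirms it: a mid-size pair with its cups about 50 px apart on the lid, spanning roughly along the bin's y. Next I triangulate the picks by eye.

```bash
python3 - <<'E'
from h import *
T=imaging.calibration('top');S=imaging.calibration('scene')
for n,a,b in [('hL',(202.2,246.3),(286.9,163.1)),('hR',(244.2,252.6),(261.4,183.5)),('crown',(226.7,191.3),(317.5,169.5)),('whiteR',(251.6,195.5),(299.5,189.5)),('railL',(360.8,193.3),(240,291)),('railR',(444.8,203.4),(163,367))]:
    p,e=tri(ray(T,*a),ray(S,*b));print(n,p.round(3),np.round(e,4))
for n,a,z in [('jar',(323,153),.08),('carton',(316,268),.045),('small',(312,209),.05)]: print(n,plane(T,*a,z).round(3))
for n,a in [('lidFL',(170+33/2.857,150+218/2.857)),('lidFR',(170+286/2.857,150+262/2.857)),('lidBL',(170+66/2.857,150+33/2.857)),('lidBR',(170+314/2.857,150+72/2.857))]: print(n,plane(T,*a,.109).round(3))
E
```

```text
hL [0.439 0.351 0.104] [0.0019 0.0019]
hR [0.423 0.229 0.11 ] [0.0029 0.0029]
crown [0.585 0.275 0.227] [0.0064 0.0064]
whiteR [0.575 0.206 0.203] [0.0017 0.0017]
railL [ 0.598 -0.107  0.136] [0.0025 0.0025]
railR [ 0.571 -0.35   0.146] [0.0025 0.0025]
jar [ 0.73  -0.005  0.08 ]
carton [0.379 0.012 0.045]
small [0.559 0.025 0.05 ]
lidFL [0.494 0.411 0.109]
lidFR [0.453 0.153 0.109]
lidBL [0.688 0.385 0.109]
lidBR [0.651 0.127 0.109]
```

The bin's yaw is about -9° and the rail's about -6.3°. I rise, cross to a point above the crown, then turn so the fingers close along the headphones' x.

>>> {"op": "carry_out", "data": {
  "targets": [
    [0,0,-3.5,0,1],
    [0,0,-3.5,0,1],
    [0,0,-3.5,0,1],
    [-3,-1.5,0,0,1],
    [-3,-1.5,0,0,1],
    [-3,-1.5,0,0,1],
    [-3,-1.5,0,0,1],
    [-3,-1.5,0,0,1],
    [-3,-1.5,0,0,1],
    [-3,-1.5,0,0,1],
    [-3,-1.5,0,0,1],
    [-3,-1.5,0,0,1]
  ],
  "force": 50
}}

```text
t: 1.35
eef_pos: [0.4085, 0.444, 0.336]
tool_rot: [-0.0, 0.138, 0.99, -0.0]
contact_force: [-0.0, 0.7, -0.3]
gripper_width: 1.003
grasp_force: 0.0
```

>>> {"op": "carry_out", "data": {
  "targets": [
    [-3,-1.5,0,0,1],
    [-3,-1.5,0,0,1],
    [-3,-1.5,0,0,1],
    [-3,-1.5,0,0,1],
    [-3,-1.5,0,0,1],
    [-3,-1.5,0,0,1],
    [-3,-1.5,0,0,1],
    [0,0,0,7,1],
    [0,0,0,7,1],
    [0,0,0,7,1],
    [0,0,0,7,1],
    [0,0,0,7,1]
  ]
}}

```text
t: 2.55
eef_pos: [0.5807, 0.2866, 0.3359]
tool_rot: [-0.0, 0.432, 0.902, -0.0]
contact_force: [0.4, 0.3, 0.3]
gripper_width: 0.994
grasp_force: 0.0
```

>>> {"op": "carry_out", "data": {
  "targets": [
    [0,0,0,7,1],
    [0,0,0,7,1],
    [0,0,0,7,1],
    [0,0,0,7,1],
    [0,0,0,7,1],
    [0,0,0,7,1],
    [0,0,0,6,1],
    [0,0,0,0,1],
    [0,0,0,0,1],
    [0,0,0,0,1]
  ]
}}

```text
t: 3.55
eef_pos: [0.5808, 0.2867, 0.3362]
tool_rot: [-0.0, 0.759, 0.651, -0.0]
contact_force: [0.5, 0.2, 0.2]
gripper_width: 1.0
grasp_force: 0.0
```

```bash
cat >> h.py <<'E'
from scipy.spatial.transform import Rotation as Ro
def state():
    o=bot.get_obs();q=o['tool_rot'];R=Ro.from_quat([q[1],q[2],q[3],q[0]]).as_matrix()
    print('t',round(o['t'],2),'tcp',np.round(o['eef_pos'],4),'heady',round(float(np.degrees(np.arctan2(R[1,1],R[0,1]))),2),'F',np.round(o['contact_force'],1),'w',round(o['gripper_width'],3),'gf',round(o['grasp_force'],1));return o,R
E
python3 - <<'E'
from h import *
o,R=state();print(R.round(3),o['q'])
c=imaging.calibration('wrist');im=imaging.read_camera('wrist');np.save('pics/w1.npy',im)
import pickle;pickle.dump(c,open('w1.pkl','wb'))
cv2.imwrite('pics/w1.png',np.clip(255*(im[...,::-1]/255.)**.5,0,255).astype(np.uint8))
E
```

```text
t 3.55 tcp [0.5808 0.2867 0.3362] heady -8.8 F [0.5 0.2 0.2] w 1.0 gf 0.0
[[ 0.153  0.988 -0.   ]
 [ 0.988 -0.153 -0.   ]
 [-0.    -0.    -1.   ]] [-0.93052143  0.38688411  0.52513834  1.51944018 -0.19828375  1.28880225
 -0.53568758]
```

View pics/w1.png

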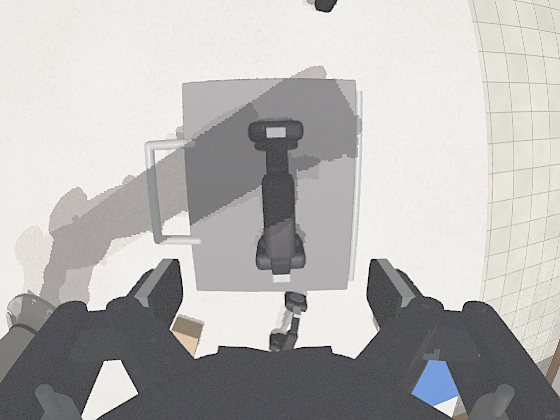

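The view shows the chosen pair with white arm marks at (276,131) and (282,279), the crown around columns 264–295 and rows 177–240, and the handle at columns 147–160 and rows 145–240. I fuse this with the top and scene views.

```bash
python3 - <<'E'
from h import *; import pickle
W=pickle.load(open('w1.pkl','rb'));T=imaging.calibration('top');S=imaging.calibration('scene')
im=np.load('pics/w1.npy').astype(float);g=im.max(2)
for r in range(165,275,8):
    row=g[r,230:330]; idx=np.where(row<75)[0]+230; print(r,(idx.min(),idx.max(),len(idx)) if len(idx) else None, [int(v) for v in row[28:72:4]])
wr=ray(W,282,279,True);wl=ray(W,276,131.5,True)
for n,rs in [('R tws',(wr,ray(T,251.6,195.5),ray(S,299.5,189.5))),('R tw',(wr,ray(T,251.6,195.5))),('L tw',(wl,ray(T,202.2,189.2)))]:
    p,e=tri(*rs);print(n,p.round(4),np.round(e,4))
for n,a,b,c in [('hL',(202.2,246.3),(286.9,163.1),(149,143)),('hR',(244.2,252.6),(261.4,183.5),(158,241))]:
    p,e=tri(ray(T,*a),ray(S,*b),ray(W,*c,True));print(n,p.round(4),np.round(e,4), plane(W,*c,.105,True).round(4))
for z in (.234,): 
  for u,v in((264,178),(293,178),(265,240),(297,240)): print(plane(W,u,v,z,True).round(4))
for u,v in((182,82),(356,80),(195,290),(347,290)): print('lid',plane(W,u,v,.109,True).round(4))
E
```

```text
165 (np.int64(230), np.int64(313), 84) [64, 62, 17, 26, 21, 22, 26, 18, 64, 64, 60]
173 (np.int64(230), np.int64(295), 66) [65, 62, 67, 24, 26, 17, 26, 28, 60, 59, 113]
181 (np.int64(230), np.int64(294), 65) [62, 12, 27, 29, 25, 29, 27, 21, 29, 61, 137]
189 (np.int64(230), np.int64(294), 59) [111, 10, 24, 23, 28, 32, 31, 24, 23, 41, 131]
197 (np.int64(230), np.int64(295), 43) [129, 33, 27, 30, 25, 24, 28, 28, 28, 31, 135]
205 (np.int64(263), np.int64(294), 32) [128, 88, 21, 21, 32, 28, 21, 25, 24, 52, 128]
213 (np.int64(263), np.int64(294), 32) [128, 115, 24, 28, 28, 25, 19, 25, 22, 37, 127]
221 (np.int64(263), np.int64(294), 32) [127, 132, 21, 25, 23, 24, 26, 45, 55, 23, 127]
229 (np.int64(263), np.int64(297), 35) [129, 112, 35, 48, 49, 43, 41, 53, 47, 28, 78]
237 (np.int64(261), np.int64(300), 40) [113, 21, 32, 43, 54, 54, 51, 53, 46, 32, 20]
245 (np.int64(257), np.int64(302), 46) [14, 34, 33, 44, 52, 49, 50, 48, 45, 31, 29]
253 (np.int64(256), np.int64(304), 49) [23, 25, 32, 44, 50, 50, 50, 49, 44, 32, 34]
261 (np.int64(256), np.int64(305), 50) [41, 67, 64, 54, 41, 42, 38, 43, 29, 61, 62]
269 (np.int64(259), np.int64(290), 32) [95, 21, 45, 47, 38, 34, 40, 38, 65, 129, 129]
R tws [0.5755 0.207  0.2012] [0.0013 0.0023 0.0014]
R tw [0.5756 0.2052 0.1957] [0.0008 0.0008]
L tw [0.5923 0.3441 0.1795] [0.0006 0.0006]
hL [0.438  0.3538 0.101 ] [0.0035 0.0012 0.0025] [0.4393 0.3562 0.105 ]
hR [0.422  0.231  0.1069] [0.0038 0.0026 0.0017] [0.4209 0.2322 0.105 ]
[0.5773 0.3126 0.234 ]
[0.5993 0.3092 0.234 ]
[0.57   0.2625 0.234 ]
[0.5955 0.2585 0.234 ]
lid [0.4944 0.4185 0.109 ]
lid [0.6916 0.3895 0.109 ]
lid [0.4547 0.1583 0.109 ]
lid [0.6541 0.1279 0.109 ]
```

>>> {"op": "carry_out", "data": {
  "targets": [
    [-0.5,0.25,0,0,1],
    [-0.5,0.25,0,0,1],
    [0,0,2,0,1],
    [0,0,2,0,1],
    [0,0,0,0,1],
    [0,0,0,0,1],
    [0,0,0,0,1]
  ]
}}

```text
t: 4.3
eef_pos: [0.585, 0.2759, 0.2976]
tool_rot: [0.0, 0.76, 0.65, 0.001]
contact_force: [0.4, -0.1, 0.0]
gripper_width: 1.002
grasp_force: 0.0
```

```bash
python3 - <<'E'
from h import *
o,R=state()
c=imaging.calibration('wrist');im=imaging.read_camera('wrist');np.save('pics/w2.npy',im)
import pickle;pickle.dump(c,open('w2.pkl','wb'))
g=lambda a:np.clip(255*(a[...,::-1]/255.)**.4,0,255).astype(np.uint8)
a=cv2.resize(g(np.load('pics/w1.npy')[110:290,220:340]),None,fx=3.3,fy=3.3);b=cv2.resize(g(im[110:290,220:340]),None,fx=3.3,fy=3.3)
cv2.imwrite('pics/w12.png',np.hstack([a,b]))
E
```

```text
t 4.3 tcp [0.585  0.2759 0.2976] heady -8.93 F [ 0.4 -0.1  0. ] w 1.002 gf 0.0
```

View pics/w12.png

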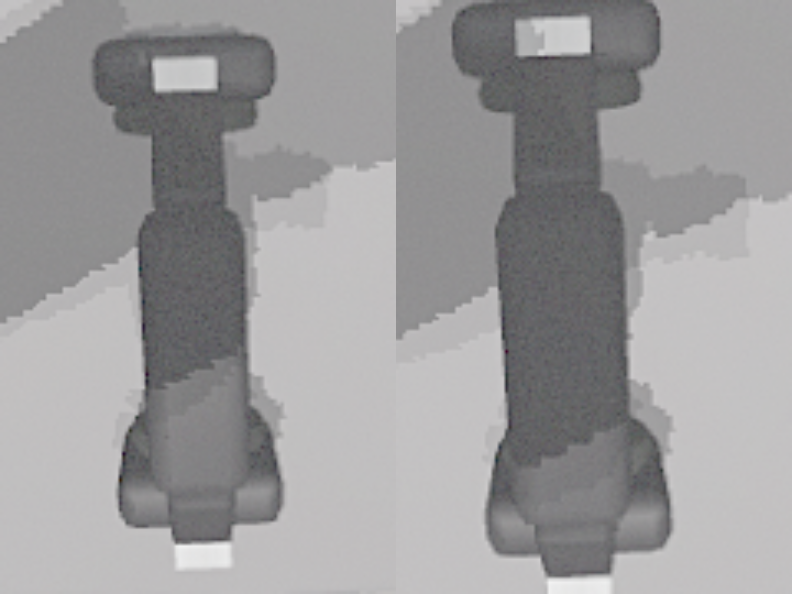

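```bash
python3 - <<'E'
from h import *; import pickle
A=pickle.load(open('w1.pkl','rb'));B=pickle.load(open('w2.pkl','rb'));f=3.3
P={}
for n,a,b in [('TL',(139,213),(102,197)),('TR',(244,211),(225,195)),('BL',(155,485),(118,519)),('BR',(247,485),(233,519)),('whL',(185,75),(158,37))]:
    p,e=tri(ray(A,220+a[0]/f,110+a[1]/f,True),ray(B,220+b[0]/f,110+b[1]/f,True));print(n,p.round(4),np.round(e,4)); P[n]=plane(B,220+b[0]/f,110+b[1]/f,.230,True);print(P[n].round(4))
print(sum(P[k] for k in('TL','TR','BL','BR'))/4)
v=P['TL']+P['TR']-P['BL']-P['BR'];print(v/2, np.degrees(np.arctan2(-v[0],v[1])))
E
```

```text
TL [0.5757 0.314  0.2248] [0. 0.]
[0.5762 0.3146 0.23  ]
TR [0.6007 0.3105 0.2245] [0.0002 0.0002]
[0.6004 0.3112 0.23  ]
BL [0.5714 0.2586 0.2593] [0.0002 0.0002]
[0.5673 0.245  0.23  ]
BR [0.5921 0.2492 0.2462] [0.0003 0.0003]
[0.592  0.2412 0.23  ]
whL [0.5917 0.3442 0.203 ] [0. 0.]
[0.5922 0.3442 0.23  ]
[0.58398517 0.27800754 0.23      ]
[0.00863542 0.0698225  0.        ] -7.050350331651332
```

>>> {"op": "carry_out", "data": {
  "targets": [
    [0.2,-0.1,1.5,-1.5,1],
    [0,0,1.5,0,0.3],
    [0,0,1.5,0,0.1],
    [0,0,1.5,0,0],
    [0,0,1.5,0,0],
    [0,0,1,0,0],
    [0,0,0,0,0],
    [0,0,0,0,0],
    [0,0,0,0,0]
  ]
}}

```text
t: 5.25
eef_pos: [0.5842, 0.2783, 0.2121]
tool_rot: [0.0, 0.751, 0.66, 0.001]
contact_force: [1.2, 0.5, 0.8]
gripper_width: 0.5
grasp_force: 0.0
```

```bash
python3 - <<'E'
from h import *
state(); im=imaging.read_camera('wrist'); cv2.imwrite('pics/w3.png',np.clip(255*(im[...,::-1]/255.)**.4,0,255).astype(np.uint8))
E
```

```text
t 5.25 tcp [0.5842 0.2783 0.2121] heady -7.42 F [1.2 0.5 0.8] w 0.5 gf 0.0
```

View pics/w3.png

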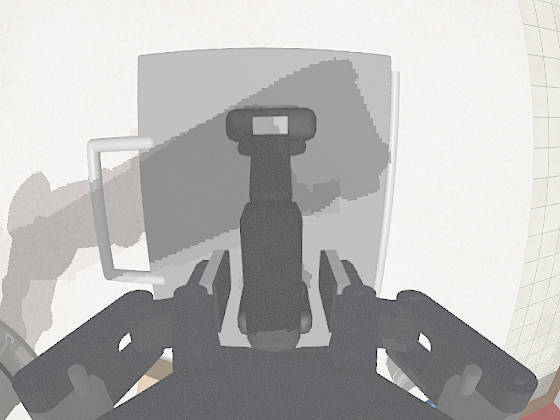

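The crown (columns 242–302) sits centred between the pads (228 and 323), so I close on it.

>>> {"op": "carry_out", "data": {
  "targets": [
    [0,0,0.2,0,0],
    [0,0,0,0,-0.5],
    [0,0,0,0,-1],
    [0,0,0,0,-1],
    [0,0,0,0,-1],
    [0,0,0,0,-1],
    [0,0,0,0,-1]
  ],
  "force": 50
}}

```text
t: 6.0
eef_pos: [0.5837, 0.2783, 0.2096]
tool_rot: [-0.0, 0.751, 0.66, 0.0]
contact_force: [-0.8, 0.4, 4.4]
gripper_width: 0.3
grasp_force: 50.1
```

>>> {"op": "carry_out", "data": {
  "targets": [
    [0,0,-1,0,-1],
    [0,0,-2,0,-1],
    [0,0,-2,0,-1],
    [0,0,-2,0,-1],
    [0,0,-2,0,-1],
    [0,0,-2,0,-1],
    [0,0,0,0,-1]
  ]
}}

```text
t: 6.7
eef_pos: [0.585, 0.2782, 0.3223]
tool_rot: [0.001, 0.752, 0.66, 0.002]
contact_force: [0.1, -0.5, -1.4]
gripper_width: 0.293
grasp_force: 49.6
```

```bash
python3 - <<'E'
from h import *
state(); im=imaging.read_camera('wrist'); cv2.imwrite('pics/w4.png',np.clip(255*(im[...,::-1]/255.)**.4,0,255).astype(np.uint8))
# rail axis from two camera views
T=imaging.calibration('top')
im=np.load('pics/top0.npy')
# bar edges at rows via plane z=.14
for u,v in((360.8,193.3),(444.8,203.4),(352,199.5),(427,211)): print(plane(T,u,v,.14).round(4), plane(T,u,v,.0).round(4))
E
```

```text
t 6.7 tcp [0.585  0.2782 0.3223] heady -7.45 F [ 0.1 -0.5 -1.4] w 0.293 gf 49.6
[ 0.596 -0.108  0.14 ] [ 0.6199 -0.1374  0.    ]
[ 0.5707 -0.354   0.14  ] [ 0.5917 -0.4116  0.    ]
[ 0.5773 -0.0822  0.14  ] [ 0.5991 -0.1086  0.    ]
[ 0.5475 -0.3008  0.14  ] [ 0.5658 -0.3523  0.    ]
```

>>> {"op": "carry_out", "data": {
  "targets": [
    [0,0,0,5.1,-1],
    [0,0,0,8.4,-1],
    [0,0,0,8.4,-1],
    [0,0,0,8.4,-1],
    [0,0,0,8.4,-1],
    [0,0,0,8.4,-1],
    [0,0,0,8.4,-1],
    [0,0,0,8.4,-1],
    [0,0,0,8.4,-1],
    [0,0,0,8.4,-1],
    [0,0,0,8.4,-1],
    [0,0,0,0,-1]
  ]
}}

```text
t: 7.95
eef_pos: [0.5828, 0.2781, 0.3175]
tool_rot: [0.001, 0.998, -0.057, -0.001]
contact_force: [-0.5, 0.4, -2.3]
gripper_width: 0.292
grasp_force: 49.4
```

>>> {"op": "carry_out", "data": {
  "targets": [
    [0.2,2,0,0,-1],
    [0.3,3,0,0,-1],
    [0.4,3.5,0,0,-1],
    [0.4,3.5,0,0,-1],
    [0.4,3.5,0,0,-1],
    [0.4,3.5,0,0,-1],
    [0.4,3.5,0,0,-1],
    [0.4,3.5,0,0,-1],
    [0.4,3.5,0,0,-1],
    [0.4,3.5,0,0,-1],
    [0.4,3.5,0,0,-1],
    [0.4,3.5,0,0,-1]
  ]
}}

```text
t: 9.15
eef_pos: [0.5817, -0.1267, 0.3189]
tool_rot: [-0.0, 0.998, -0.055, -0.0]
contact_force: [-0.0, 0.1, -1.3]
gripper_width: 0.298
grasp_force: 49.5
```

>>> {"op": "carry_out", "data": {
  "targets": [
    [0.4,3.5,0,0,-1],
    [0.4,3.5,0,0,-1],
    [0.4,3,0,0,-1],
    [0.4,2.5,0,0,-1],
    [0.1,2.0,0,0,-1],
    [0,0,0,0,-1],
    [0,0,0,0,-1],
    [0,0,0,0,-1]
  ]
}}

```text
t: 9.95
eef_pos: [0.5833, -0.2693, 0.3189]
tool_rot: [-0.001, 0.998, -0.056, -0.0]
contact_force: [0.3, 0.3, -1.4]
gripper_width: 0.297
grasp_force: 49.6
```

```bash
python3 - <<'E'
from h import *; import pickle
state()
g=lambda a:np.clip(255*(a[...,::-1]/255.)**.5,0,255).astype(np.uint8)
c=imaging.calibration('wrist');im=imaging.read_camera('wrist');np.save('pics/w5.npy',im);pickle.dump(c,open('w5.pkl','wb'))
s=imaging.read_camera('scene');t=imaging.read_camera('top')
b=cv2.resize(g(s[250:410,110:270]),(300,300),interpolation=cv2.INTER_CUBIC);d=cv2.resize(g(t[140:260,330:450]),(300,300),interpolation=cv2.INTER_CUBIC)
w=cv2.resize(g(im),(500,375));w=np.vstack([w,np.zeros((225,500,3),np.uint8)])
cv2.imwrite('pics/c5.png',np.hstack([w,np.vstack([b,d])]))
E
```

```text
t 9.95 tcp [ 0.5833 -0.2693  0.3189] heady -96.38 F [ 0.3  0.3 -1.4] w 0.297 gf 49.6
```

View pics/c5.png

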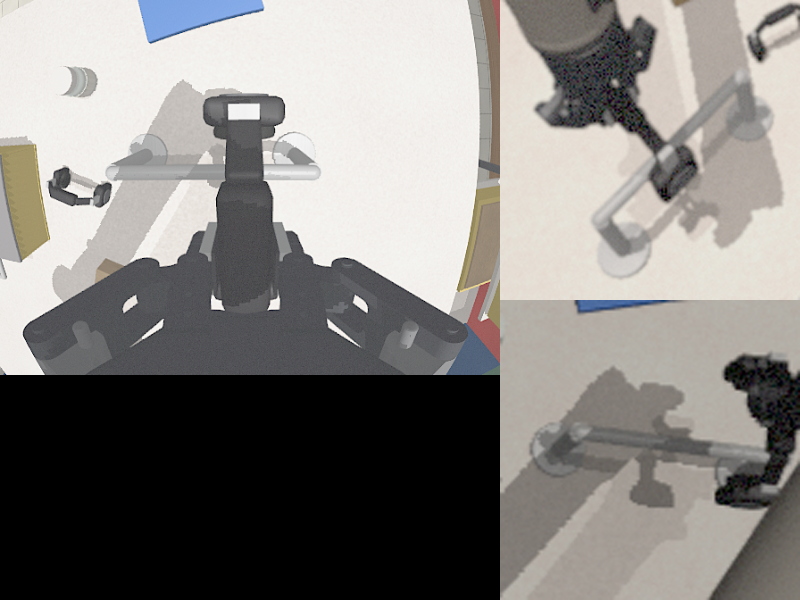

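The wrist view shows the bar level at about row 194 (full resolution), running from column 123 to 356, parallel to the fingers' closing line. I overshot the bar's middle by about 4 cm. Next I measure the bar line precisely.

```bash
python3 - <<'E'
from h import *; import pickle
W=pickle.load(open('w5.pkl','rb'));g=np.load('pics/w5.npy').astype(float).max(2)
for u in (150,170,190,215,240,310,325,340): print(u,[int(x) for x in g[182:208,u]])
for u,v in((123,193.8),(356,193.8),(150,193.8),(340,193.8)): print(plane(W,u,v,.14,True).round(4))
E
```

```text
150 [78, 77, 76, 89, 100, 105, 110, 113, 112, 116, 117, 121, 119, 108, 103, 111, 111, 105, 98, 106, 144, 145, 141, 149, 158, 158]
170 [91, 93, 88, 92, 99, 108, 110, 111, 114, 117, 122, 123, 120, 117, 113, 113, 110, 107, 97, 109, 154, 155, 153, 145, 141, 139]
190 [119, 115, 95, 95, 104, 108, 111, 113, 116, 118, 128, 127, 119, 116, 115, 110, 108, 105, 97, 109, 152, 146, 152, 149, 148, 149]
215 [123, 111, 92, 99, 105, 105, 104, 92, 91, 97, 100, 98, 91, 91, 87, 89, 86, 87, 73, 142, 232, 220, 218, 217, 218, 216]
240 [121, 108, 80, 88, 91, 91, 93, 92, 95, 96, 107, 100, 91, 91, 89, 90, 87, 88, 85, 97, 120, 115, 117, 115, 117, 115]
310 [195, 162, 89, 120, 142, 156, 167, 172, 178, 193, 215, 227, 224, 212, 158, 160, 156, 152, 136, 151, 247, 233, 233, 234, 234, 234]
325 [207, 178, 101, 117, 140, 155, 163, 171, 178, 191, 223, 224, 223, 210, 188, 187, 167, 165, 147, 156, 247, 236, 236, 235, 233, 233]
340 [80, 74, 88, 118, 138, 152, 162, 171, 177, 188, 219, 221, 220, 210, 188, 184, 178, 175, 156, 154, 243, 234, 234, 234, 234, 234]
[ 0.5981 -0.1034  0.14  ]
[ 0.5694 -0.3523  0.14  ]
[ 0.594  -0.1361  0.14  ]
[ 0.5711 -0.3353  0.14  ]
```

>>> {"op": "carry_out", "data": {
  "targets": [
    [-0.1,-1,0,0,-1],
    [-0.1,-1,0,0,-1],
    [-0.1,-1,0,0,-1],
    [0,-1,0,0,-1],
    [0,0,0,0,-1],
    [0,0,0,0,-1],
    [0,0,0,0,-1]
  ]
}}

```text
t: 10.8
eef_pos: [0.5847, -0.2308, 0.3194]
tool_rot: [0.0, 0.998, -0.057, 0.0]
contact_force: [1.3, 0.4, -1.5]
gripper_width: 0.294
grasp_force: 49.6
```

>>> {"op": "carry_out", "data": {
  "targets": [
    [0,0,1,0,-1],
    [0,0,2,0,-1],
    [0,0,2,0,-1],
    [0,0,2,0,-1],
    [0,0,2,0,-1],
    [0,0,2,0,-1],
    [0,0,2,0,-1],
    [0,0,1.5,0,-1],
    [0,0,1,0,-1],
    [0,0,0.7,0,-1],
    [0,0,0,0,-1],
    [0,0,0,0,-1]
  ]
}}

```text
t: 12.0
eef_pos: [0.5853, -0.2306, 0.1579]
tool_rot: [0.0, 0.998, -0.057, 0.0]
contact_force: [-0.1, -0.3, -1.3]
gripper_width: 0.298
grasp_force: 49.5
```

>>> {"op": "carry_out", "data": {
  "targets": [
    [0,0,0.2,0,-1],
    [0,0,0.1,0,-1],
    [0,0,0,0,-1],
    [0,0,0,0,-1]
  ]
}}

```text
t: 12.4
eef_pos: [0.585, -0.2303, 0.1544]
tool_rot: [-0.0, 0.998, -0.057, 0.0]
contact_force: [0.6, 0.0, -1.2]
gripper_width: 0.293
grasp_force: 49.5
```

>>> {"op": "carry_out", "data": {
  "targets": [
    [0,0,0.1,0,-1],
    [0,0,0.1,0,-1],
    [0,0,0.1,0,-1],
    [0,0,0,0,-1],
    [0,0,0,0,-1]
  ]
}}

```text
t: 12.9
eef_pos: [0.5849, -0.2303, 0.1512]
tool_rot: [0.0, 0.998, -0.057, -0.0]
contact_force: [0.4, 1.2, -1.1]
gripper_width: 0.295
grasp_force: 49.5
```

>>> {"op": "carry_out", "data": {
  "targets": [
    [0,0,0.1,0,-1],
    [0,0,0.1,0,-1],
    [0,0,0,0,-1],
    [0,0,0,0,-1]
  ]
}}

```text
t: 13.3
eef_pos: [0.5849, -0.2303, 0.1492]
tool_rot: [-0.0, 0.998, -0.057, -0.0]
contact_force: [0.2, -0.2, -1.2]
gripper_width: 0.291
grasp_force: 49.6
```

```bash
python3 - <<'E'
from h import *
state()
E
```

```text
t 13.3 tcp [ 0.5849 -0.2303  0.1492] heady -96.52 F [ 0.2 -0.2 -1.2] w 0.291 gf 49.6
```

>>> {"op": "carry_out", "data": {
  "targets": [
    [0,0,0.1,0,-1],
    [0,0,0,0,-1],
    [0,0,0,0,-1]
  ]
}}

```text
t: 13.6
eef_pos: [0.5849, -0.2303, 0.149]
tool_rot: [-0.0, 0.998, -0.057, 0.0]
contact_force: [-2.0, 1.6, 5.3]
gripper_width: 0.288
grasp_force: 53.7
```

>>> {"op": "carry_out", "data": {
  "targets": [
    [0,0,0.1,0,-1],
    [0,0,0,0,-1],
    [0,0,0,0,-1]
  ]
}}

```text
t: 13.9
eef_pos: [0.585, -0.2304, 0.1489]
tool_rot: [-0.001, 0.998, -0.057, 0.0]
contact_force: [-4.6, 3.3, 12.8]
gripper_width: 0.3
grasp_force: 58.0
```

It touched at the expected height. I relieve the push, open partway and look before leaving.

>>> {"op": "carry_out", "data": {
  "targets": [
    [0,0,-0.2,0,-1],
    [0,0,0,0,-0.3],
    [0,0,0,0,-0.2],
    [0,0,0,0,0],
    [0,0,0,0,0],
    [0,0,0,0,0],
    [0,0,0,0,0],
    [0,0,-0.5,0,0],
    [0,0,-1,0,0],
    [0,0,-1,0,0],
    [0,0,-1,0,0],
    [0,0,-1,0,0]
  ]
}}

```text
t: 15.1
eef_pos: [0.5851, -0.2304, 0.1956]
tool_rot: [0.0, 0.998, -0.057, 0.0]
contact_force: [0.1, -0.8, -0.1]
gripper_width: 0.497
grasp_force: 0.0
```

>>> {"op": "carry_out", "data": {
  "targets": [
    [0,0,-3,0,0],
    [0,0,-3,0,0],
    [0,0,-3,0,0],
    [0,0,-3,0,0],
    [0,0,0,0,0],
    [0,0,0,0,0]
  ]
}}

```text
t: 15.7
eef_pos: [0.5851, -0.2304, 0.3153]
tool_rot: [-0.0, 0.998, -0.057, 0.001]
contact_force: [0.9, 0.2, 0.5]
gripper_width: 0.499
grasp_force: 0.0
```

```bash
python3 - <<'E'
from h import *
state()
g=lambda a:np.clip(255*(a[...,::-1]/255.)**.5,0,255).astype(np.uint8)
im=imaging.read_camera('wrist');s=imaging.read_camera('scene')
b=cv2.resize(g(s[270:390,140:260]),(400,400),interpolation=cv2.INTER_CUBIC);w=cv2.resize(g(im[80:420,100:440]),(400,400))
cv2.imwrite('pics/c6.png',np.hstack([w,b]))
E
```

```text
t 15.7 tcp [ 0.5851 -0.2304  0.3153] heady -96.52 F [0.9 0.2 0.5] w 0.499 gf 0.0
```

View pics/c6.png

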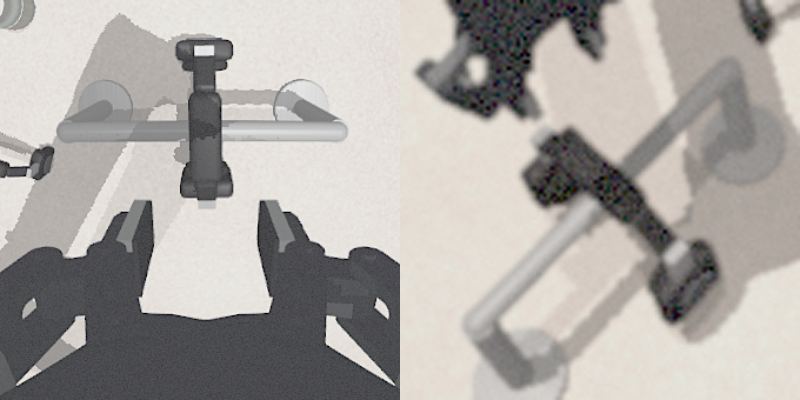

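The headphones hang astride the bar (crop wrist 205,130), one cup on each side, level and clear. Now to the handle, whose middle is at about (0.430, 0.294) with bin yaw about -8.4°.

>>> {"op": "carry_out", "data": {
  "targets": [
    [-1.4,-3.4,0,0,0],
    [-1.4,-3.4,0,0,0],
    [-1.4,-3.4,0,0,0],
    [-1.4,-3.4,0,0,0],
    [-1.4,-3.4,0,0,0],
    [-1.4,-3.4,0,0,0],
    [-1.4,-3.4,0,0,0],
    [-1.4,-3.4,0,0,0],
    [-1.4,-3.4,0,0,0],
    [-1.4,-3.4,0,0,0],
    [-1.4,-3.4,0,0,0],
    [-1.4,-3.4,0,0,0]
  ]
}}

```text
t: 17.0
eef_pos: [0.4629, 0.1954, 0.3135]
tool_rot: [0.0, 0.998, -0.057, -0.001]
contact_force: [1.3, -0.0, -0.6]
gripper_width: 0.498
grasp_force: 0.0
```

>>> {"op": "carry_out", "data": {
  "targets": [
    [-1.5,-3.4,0,0,0],
    [-1.5,-3.4,0,0,0],
    [-1.5,-2.7,0,0,0],
    [0,0,0,-8,0],
    [0,0,0,-8,0],
    [0,0,0,-8,0],
    [0,0,0,-8,0],
    [0,0,0,-8,0],
    [0,0,0,-8,0],
    [0,0,0,-8,0],
    [0,0,0,-8,0],
    [0,0,0,-8,0]
  ]
}}

```text
t: 18.2
eef_pos: [0.4297, 0.2933, 0.3132]
tool_rot: [0.0, 0.84, 0.543, -0.001]
contact_force: [0.2, 0.2, -0.2]
gripper_width: 0.5
grasp_force: 0.0
```

>>> {"op": "carry_out", "data": {
  "targets": [
    [0,0,2,-8,-0.18],
    [0,0,2,-8,-0.18],
    [0,0,2,0,-0.18],
    [0,0,2,0,-0.18],
    [0,0,2,0,-0.18],
    [0,0,0,0,-0.18],
    [0,0,0,0,-0.18],
    [0,0,0,0,-0.18]
  ]
}}

```text
t: 19.0
eef_pos: [0.4308, 0.2939, 0.2151]
tool_rot: [-0.0, 0.758, 0.653, 0.001]
contact_force: [-0.2, -0.4, 0.6]
gripper_width: 0.407
grasp_force: 0.0
```

```bash
python3 - <<'E'
from h import *; import pickle
o,R=state();print(np.round(o['q'],2))
c=imaging.calibration('wrist');im=imaging.read_camera('wrist');np.save('pics/w7.npy',im);pickle.dump(c,open('w7.pkl','wb'))
cv2.imwrite('pics/w7.png',np.clip(255*(im[...,::-1]/255.)**.5,0,255).astype(np.uint8))
E
```

```text
t 19.0 tcp [0.4308 0.2939 0.2151] heady -8.52 F [-0.2 -0.4  0.6] w 0.407 gf 0.0
[-1.21  0.27  0.59  1.97 -0.18  0.96 -0.68]
```

View pics/w7.png

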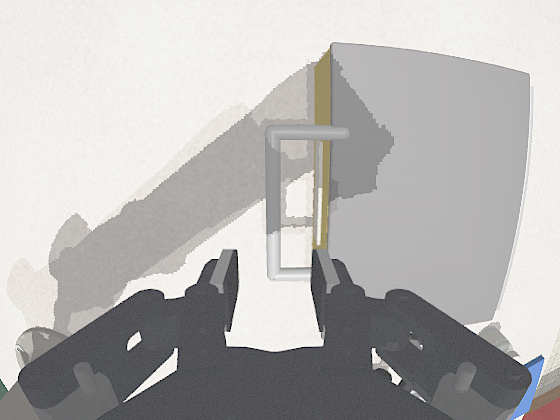

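The handle bar runs at column ~273 between rows 127 and 280, with the fingers (238, 312) straddling it. I check its line and height using the first wrist view.

```bash
python3 - <<'E'
from h import *; import pickle
W=pickle.load(open('w7.pkl','rb'));A=pickle.load(open('w1.pkl','rb'))
for a,b in [((147,142),(265,125)),((156,243),(268,280))]:
    p,e=tri(ray(A,*a,True),ray(W,*b,True));print(p.round(4),np.round(e,4))
a=plane(W,272.5,132,.105,True);b=plane(W,274,274,.105,True);print(a,b,(a+b)/2,np.degrees(np.arctan2((a-b)[0],(a-b)[1])))
E
```

```text
[0.4338 0.3588 0.0972] [0.0008 0.0008]
[0.4162 0.2287 0.1032] [0.0005 0.0005]
[0.43892932 0.35339305 0.105     ] [0.42219023 0.23421015 0.105     ] [0.43055978 0.2938016  0.105     ] 7.994827935161513
```

>>> {"op": "carry_out", "data": {
  "targets": [
    [0,0,2,0,-0.18],
    [0,0,2,0,-0.18],
    [0,0,2,0,-0.18],
    [0,0,2,0,-0.18],
    [0,0,2,0,-0.18],
    [0,0,1.7,0,-0.18],
    [0,0,1,0,-0.18],
    [0,0,0,0,-0.18],
    [0,0,0,0,-0.18]
  ]
}}

```text
t: 19.95
eef_pos: [0.4309, 0.294, 0.088]
tool_rot: [-0.0, 0.758, 0.653, 0.001]
contact_force: [0.3, 0.7, -0.2]
gripper_width: 0.411
grasp_force: 0.0
```

>>> {"op": "carry_out", "data": {
  "targets": [
    [0,0,0,0,-0.5],
    [0,0,0,0,-1],
    [0,0,0,0,-1],
    [0,0,0,0,-1],
    [0,0,0,0,-1],
    [0,0,0,0,-1]
  ],
  "force": 40
}}

```text
t: 20.55
eef_pos: [0.4297, 0.2943, 0.0882]
tool_rot: [-0.001, 0.757, 0.653, -0.0]
contact_force: [-4.2, 0.0, 7.4]
gripper_width: 0.126
grasp_force: 38.9
```

```bash
python3 - <<'E'
from h import *
o,R=state()
# arc: relative to start; handle at r=.245 at angle a0 above hinge level
r=np.hypot(.245,.004);a0=np.arctan2(.004,.245)
prev=None
for k in range(0,25):
    s=k/24; th=np.radians(50)*(3*s*s-2*s**3)
    p=np.array([-r*np.cos(a0+th),r*np.sin(a0+th)])
    if prev is not None: print(k,'y %.2f z %.2f'%((p-prev)[0]*100,-(p-prev)[1]*100))
    prev=p
print(p-[-r*np.cos(a0),r*np.sin(a0)])
E
```

```text
t 20.55 tcp [0.4297 0.2943 0.0882] heady -8.48 F [-4.2  0.   7.4] w 0.126 gf 38.9
1 y 0.00 z -0.11
2 y 0.01 z -0.31
3 y 0.02 z -0.50
4 y 0.04 z -0.66
5 y 0.08 z -0.81
6 y 0.13 z -0.94
7 y 0.18 z -1.04
8 y 0.25 z -1.12
9 y 0.32 z -1.18
10 y 0.40 z -1.21
11 y 0.48 z -1.22
12 y 0.55 z -1.21
13 y 0.62 z -1.18
14 y 0.67 z -1.13
15 y 0.71 z -1.06
16 y 0.73 z -0.98
17 y 0.73 z -0.89
18 y 0.70 z -0.79
19 y 0.66 z -0.68
20 y 0.59 z -0.56
21 y 0.49 z -0.44
22 y 0.38 z -0.32
23 y 0.24 z -0.20
24 y 0.08 z -0.07
[0.09058121 0.18625204]
```

The bar is gripped (opening about 11 mm). Next I follow the arc.

>>> {"op": "carry_out", "data": {
  "targets": [
    [0,0,-0.1,0,-1],
    [0,0,-0.3,0,-1],
    [0,0,-0.5,0,-1],
    [0,0.1,-0.7,0,-1],
    [0,0.1,-0.8,0,-1],
    [0,0.1,-0.9,0,-1],
    [0,0.2,-1,0,-1],
    [0,0.2,-1.1,0,-1],
    [0,0.3,-1.2,0,-1],
    [0,0.4,-1.2,0,-1],
    [0,0.5,-1.2,0,-1],
    [0,0.5,-1.2,0,-1]
  ]
}}

```text
t: 21.75
eef_pos: [0.4523, 0.291, 0.19]
tool_rot: [-0.001, 0.757, 0.653, -0.001]
contact_force: [-6.9, 4.3, 1.0]
gripper_width: 0.123
grasp_force: 38.9
```

```bash
cat >> h.py <<'E'
def lid():
    o,R=state();h=o['eef_pos']-R[:,2]*bot.pinch_z
    hg=np.array([.4297+.989*.245,.2943-.148*.245,.101]) # hinge implied by shut grasp
    d=h-hg; along=-(d[0]*.989-d[1]*.148)
    print('r',round(np.hypot(along,d[2]),4),'angle',round(np.degrees(np.arctan2(d[2],along)-np.arctan2(.004,.245)),2),'side',round(d[0]*.148+d[1]*.989,4))
E
python3 - <<'E'
from h import *
lid()
E
```

```text
t 21.75 tcp [0.4523 0.291  0.19  ] heady -8.46 F [-6.9  4.3  1. ] w 0.123 gf 38.9
r 0.2468 angle 24.93 side 0.0
```

>>> {"op": "carry_out", "data": {
  "targets": [
    [0,0.6,-1.2,0,-1],
    [0,0.7,-1.1,0,-1],
    [0,0.7,-1.1,0,-1],
    [0,0.7,-1,0,-1],
    [0,0.7,-0.9,0,-1],
    [0,0.7,-0.8,0,-1],
    [0,0.7,-0.7,0,-1],
    [0,0.6,-0.6,0,-1],
    [0,0.5,-0.4,0,-1],
    [0,0.4,-0.3,0,-1],
    [0,0.3,-0.2,0,-1],
    [0,0.1,-0.1,0,-1]
  ]
}}

```text
t: 22.95
eef_pos: [0.5165, 0.2819, 0.2759]
tool_rot: [-0.004, 0.757, 0.653, -0.002]
contact_force: [-20.9, 1.5, 21.6]
gripper_width: 0.127
grasp_force: 40.5
```

>>> {"op": "carry_out", "data": {
  "targets": [
    [0,0,0,0,-1],
    [0,0,0,0,-1],
    [0,0,0,0,-1],
    [0,0,0,0,-1]
  ]
}}

```text
t: 23.35
eef_pos: [0.5163, 0.282, 0.2758]
tool_rot: [-0.004, 0.757, 0.653, -0.002]
contact_force: [-20.7, 1.3, 22.0]
gripper_width: 0.128
grasp_force: 40.6
```

```bash
python3 - <<'E'
from h import *
lid()
g=lambda a:np.clip(255*(a[...,::-1]/255.)**.5,0,255).astype(np.uint8)
s=imaging.read_camera('scene');w=imaging.read_camera('wrist')
cv2.imwrite('pics/c8.png',np.hstack([cv2.resize(g(s[120:400,120:400]),(400,400)),cv2.resize(g(w),(400,300))if 0 else cv2.resize(g(w[:,70:490]),(400,400))]))
E
```

```text
t 23.35 tcp [0.5163 0.282  0.2758] heady -8.39 F [-20.7   1.3  22. ] w 0.128 gf 40.6
r 0.2494 angle 49.94 side 0.0006
```

View pics/c8.png

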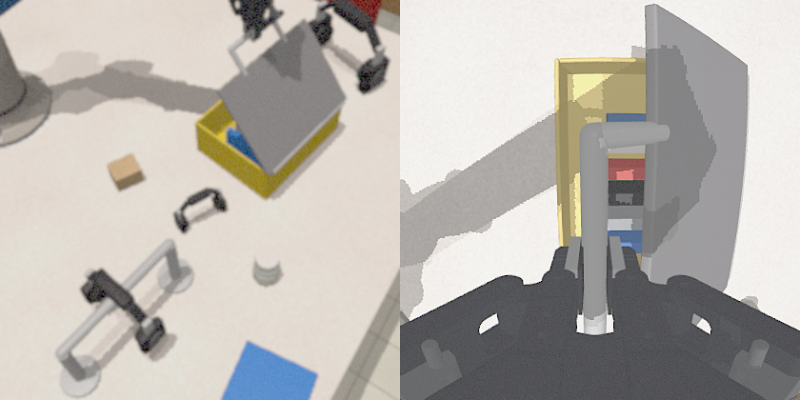

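The headphones hang well and the lid is up. The roughly 30 N is a radial push away from the hinge, so I ease outwards a little and check the lid's angle from the images.

>>> {"op": "carry_out", "data": {
  "targets": [
    [0,-0.1,-0.1,0,-1],
    [0,-0.1,-0.1,0,-1],
    [0,0,0,0,-1],
    [0,0,0,0,-1],
    [0,0,0,0,-1]
  ]
}}

```text
t: 23.95
eef_pos: [0.517, 0.2818, 0.2766]
tool_rot: [-0.002, 0.757, 0.653, -0.0]
contact_force: [-6.9, 3.9, 5.9]
gripper_width: 0.121
grasp_force: 39.6
```

```bash
python3 - <<'E'
from h import *; import pickle
lid()
g=lambda a:np.clip(255*(a[...,::-1]/255.)**.5,0,255).astype(np.uint8)
for n in('scene','top','wrist'):
    im=imaging.read_camera(n);np.save(f'pics/{n}9.npy',im)
    if n=='wrist':pickle.dump(imaging.calibration(n),open('w9.pkl','wb'))
s=np.load('pics/scene9.npy');t=np.load('pics/top9.npy')
cv2.imwrite('pics/c9.png',np.hstack([cv2.resize(g(s[120:270,240:390]),(400,400),interpolation=cv2.INTER_CUBIC),cv2.resize(g(t[150:280,170:300]),(400,400),interpolation=cv2.INTER_CUBIC)]))
E
```

```text
t 23.95 tcp [0.517  0.2818 0.2766] heady -8.46 F [-6.9  3.9  5.9] w 0.121 gf 39.6
r 0.2496 angle 50.17 side 0.0006
```

View pics/c9.png

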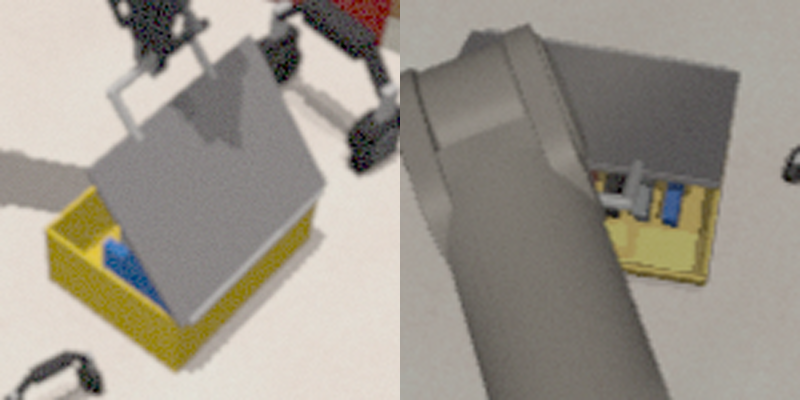

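```bash
python3 - <<'E'
from h import *; import pickle
T=imaging.calibration('top');S=imaging.calibration('scene');W=pickle.load(open('w9.pkl','rb'))
P={}
for n,rs in [('FR',(ray(S,273,184.5),ray(T,273.4,211.1))),('BR',(ray(S,310.1,242.2),ray(T,280.2,172.8))),('FL',(ray(S,333,134.3),ray(W,334.6,6,True))),('BL',(ray(S,361.9,189),ray(W,434.4,69,True)))]:
    p,e=tri(*rs);P[n]=p;print(n,p.round(4),np.round(e,4))
ux=np.array([.989,-.147,0])
for a,b in(('FR','BR'),('FL','BL')):
    d=P[a]-P[b];print(np.linalg.norm(d),np.degrees(np.arctan2(d[2],-(d@ux))), np.degrees(np.arcsin((P[a][2]-.106)/.2)))
E
```

```text
FR [0.5276 0.1467 0.251 ] [0.0024 0.0024]
BR [0.6609 0.1281 0.1091] [0.0027 0.0027]
FL [0.567  0.4066 0.251 ] [0.0017 0.0017]
BL [0.6958 0.3854 0.109 ] [0.0024 0.0024]
0.1955792777062408 46.542645227891384 46.486146150660176
0.19287612875921026 47.41628095085186 46.45916447391969
```

The images suggest 46.5–47° and the kinematics about 49.3°. The corner picks from the top and wrist views may be on the lower edge of the plate's front face, so I cross-check with single rays onto the lid's known side planes.

```bash
python3 - <<'E'
from h import *; import pickle
T=imaging.calibration('top');S=imaging.calibration('scene');W=pickle.load(open('w9.pkl','rb'))
ux=np.array([.989,-.147,0]);uy=np.array([.147,.989,0]);hg=np.array([.672,.258,.101])
def on(r,y):
    o,d=r;k=(y-(o-hg)@uy)/(d@uy);p=o+k*d-hg;return np.array([p@ux,p[2]])
for n,r,y in [('S FR',ray(S,273,184.5),-.132),('S BR',ray(S,310.1,242.2),-.132),('S FL',ray(S,333,134.3),.132),('S BL',ray(S,361.9,189),.132),('S hR axis',ray(S,283,157.5),-.06),('W hL axis',ray(W,269.5,141.8,True),.06),('T FR',ray(T,273.4,211.1),-.132)]:
    p=on(r,y);print(n,p.round(4),'r %.4f ang %.2f'%(np.hypot(*p),np.degrees(np.arctan2(p[1],-p[0]))))
w=np.load('pics/wrist9.npy');g=lambda a:np.clip(255*(a[...,::-1]/255.)**.5,0,255).astype(np.uint8)
s=np.load('pics/scene9.npy')
cv2.imwrite('pics/c10.png',np.hstack([cv2.resize(g(s[115:195,260:345]),(425,400),interpolation=cv2.INTER_CUBIC),cv2.resize(g(w[0:160,230:380]),(375,400),interpolation=cv2.INTER_CUBIC)]))
E
```

```text
S FR [-0.1224  0.1544] r 0.1970 ang 51.59
S BR [0.0127 0.0159] r 0.0203 ang 128.51
S FL [-0.1277  0.1474] r 0.1951 ang 49.09
S BL [0.0016 0.0016] r 0.0022 ang 134.72
S hR axis [-0.1518  0.1802] r 0.2356 ang 49.89
W hL axis [-0.1584  0.1725] r 0.2342 ang 47.45
T FR [-0.1188  0.0762] r 0.1412 ang 32.65
```

View pics/c10.png

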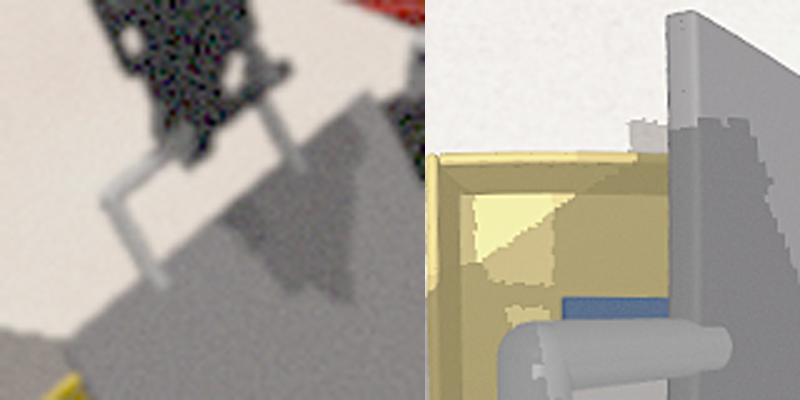

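The refined picks average 48–49°, agreeing roughly with the kinematics (49.3°). I raise it about 1.2° more along the arc.

>>> {"op": "carry_out", "data": {
  "targets": [
    [0,0.2,-0.2,0,-1],
    [0,0.2,-0.2,0,-1],
    [0,0,0,0,-1],
    [0,0,0,0,-1],
    [0,0,0,0,-1],
    [0,0,0,0,-1]
  ]
}}

```text
t: 24.7
eef_pos: [0.5216, 0.2811, 0.2805]
tool_rot: [-0.001, 0.757, 0.653, 0.0]
contact_force: [-6.3, 4.7, 4.6]
gripper_width: 0.119
grasp_force: 39.2
```

```bash
python3 - <<'E'
from h import *
lid()
o=bot.get_obs();d=(o['eef_pos']-np.array([.4297,.2943,0]))@np.array([.989,-.147,0]);print('by cos',np.degrees(np.arccos((.245-d)/.24503))-.93)
w=imaging.read_camera('wrist');np.save('pics/w10.npy',w);W=imaging.calibration('wrist')
S=imaging.calibration('scene');s=imaging.read_camera('scene').astype(float).max(2)
a=np.load('pics/wrist9.npy')
# refined FL before move
import pickle
W9=pickle.load(open('w9.pkl','rb'))
p,e=tri(ray(S,334.6,133.6),ray(W9,336.8,4.5,True));print(p.round(4),np.round(e,4),'ang before',np.degrees(np.arcsin((p[2]-.101)/np.hypot(.2,.008)))-2.29)
E
```

```text
t 24.7 tcp [0.5216 0.2811 0.2805] heady -8.47 F [-6.3  4.7  4.6] w 0.119 gf 39.2
r 0.2499 angle 51.56 side 0.0005
by cos 50.67986327086357
[0.5693 0.4083 0.2525] [0.0001 0.0001] ang before 46.88756269668266
```

```bash
python3 -c "
from h import *
print(bot.hand_in())"
```

```text
the job is handed in; nothing more can be done
None
```

The headphones hang astride the rail, and the arm is still holding the lid at about 50° (arm position says 50.7°, camera about 48°); the job was handed in at about 25 s without touching the carton or jar.

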